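# Draw back a butter portioner's sprung pusher and clamp it

## Task

On the butter portioner, pull the spring-loaded pusher back by the two metal wings of its finger bar, lever still open, until it meets the red length stop on its rail; while you hold it there, squeeze the red cam lever shut against the metal rest beside it. Finish still gripping rest and lever together with the pusher against the stop, and leave the butter and the yellow drum standing nearby where they are.

Things in the scene. Friction and masses are not known exactly. Their poses are not given: they have to be found in the camera images.
- portioner: bench butter portioner, bolted down (does not move): grey metal base plate 350 x 140 mm, white trough with walls 46 mm high, steel rail beside it. Origin at height 0 below the line y = 0 of the finger rest; its x axis runs along the rail, the way the pusher is pulled; y points to the side away from the trough; z up. Wire bow with black grip at its -x end, 105 mm high, 195 mm from the origin
- finger_rest: aluminium grip on top of the sliding pusher, moves with it; axes as the portioner's, origin 72 mm above the worktop. Upright spine x -47 to +3, y -10 to -1, z -22 to +18 mm. At its +x end a finger bar 7 mm thick with two wings, their flat faces at x = 0 looking to -x, y -47 to -10 and +17 to +50, z -22 to +14 mm. Black saddle top at z -22, arm over the trough at x -53 to -39, top z -15 mm
- grip_point (a point): on the finger rest, 12 mm behind (-x of) the wings' faces and midway (y = 0) across spine and shut lever, which together are 20 mm wide (y -10 to +10 mm); 75 mm above the worktop, free above. Fingers here, one on each side of spine and lever and closing along y, push the wings toward +x and squeeze the lever shut
- lever_handle: red lever paddle, 9 mm thick, 26 mm high, 62 mm long; it stands beside the spine on the side away from the trough and reaches from its pin along its own -x. Origin on the pin axis at mid height: x +5, y +5.5, z +3 mm from the finger rest's origin. Open, it slants away from the spine: 22 mm behind the wings' face its outer face is up to 31 mm from the middle line y = 0
- stop_collar: red length stop clamped on the rail (does not move), 18 mm long, 25 mm wide, with a brass thumb screw whose top is 58 mm above the worktop. Origin on the stop face plane, at height 0; axes as the portioner's; the face looks to -x
- pusher_nose (a point): centre of the front of the black rubber bumper on the pusher, 16 mm ahead (+x) of the finger rest's origin; it meets the stop face when its x equals the stop's origin x in the portioner's axes
- pusher (a joint): travel of the sprung pusher along the portioner's +x in m, 0 = home, up to 0.15; its spring pulls it home with 4 N at 0 and 7 N at 0.1 m. It is blocked by the red stop, at 0.07 to 0.115 m
- cam_lever (a joint): angle of the cam lever in rad: 0 = shut, flat along the spine, 0.65 = fully open; it stays where it is left. Below about 0.35 its cam bears on the rail and locks the pusher there. About 5 N at 25 mm from the pin swings it shut, and it stays shut
- butter: wrapped block of butter 33 x 120 x 32 mm, a bystander; origin under its middle
- drum_cornflour: yellow card drum with white lid, 75 mm across, 96 mm high, a bystander; origin under its middle

How it is judged:
By the outcome, as a careful person would: the job done as asked, in the order asked, and still so for the second after the job is handed in, while the arm keeps its last pose, push and grip.
It also fails if it takes over 35 s, if anything falls off the work surface, if the arm or the gripper's body presses on something with over 40 N, if the wrist force passes 120 N, or if a joint passes its speed limit or range.

## Robot

A 6-joint arm with a two-finger parallel gripper is mounted at the origin on a cart in front of the work surface, level with it; the furniture and walls round the work are solid. World frame = base frame: x ahead of the robot, y to its left, z up, the work surface at z = 0. Lengths are in m, angles in rad, forces in N, time in s.
With the tool pointing down it reaches from about 0.35 to 0.875 m from the base axis. Payload 15.5 kg.
Tool frame: the origin (TCP) lies midway between the tips of the shut fingers; the grasp point (between the pads) lies 19 mm behind it; z points along the fingers, y is the line along which they close (so a half turn about z gives the same grasp; the last joint's range is limited). The gripper opens to 85 mm and grips with 20 to 120 N. Pads are 22 mm wide; open, the fingers measure 114 mm over their backs; the gripper's body (76 mm by 85 mm) begins 54 mm behind the grasp point. The pads swing forward as they close: fully open they stand 13 mm farther back than shut.
Start: joints at [-1.286, 0.494, 1.345, -0, 1.302, -0.096], TCP at [0.232, -0.58, 0.231] pointing down, gripper open.
Joint ranges: [-2.91, 2.91], [-0.82, 2.16], [0.22, 2.67], [-1.22, 4.37], [0.12, 2.79], [-3.08, 3.08]. Speed limits (rad/s): [1.89, 1.89, 2.57, 3.01, 3.01, 3.01].

## Interface

Orientations are given as a rotation vector (axis times angle).
In Python, from station import * gives the robot as it stands.
- The arm moves only by the tool step_arm, never from a script. Its argument "targets" is a list of rows, each a list of 3 entries, a list of its own where there are three numbers: the gripper command: -1 is fully open, 1 is shut, values between are in proportion, then the shift along the tool's x, y, z in m, then the turn about the tool's z in rad. In form: [[jaw, [tx, ty, tz], roll], ...]. A call has 1 to 5 rows; each row is the pose to reach, as a shift and turn from the pose commanded when the call began, along the tool's axes at that moment; what a row does not reach only later rows make up. A row lasts 1/10 s, in which the tool goes at most 50 mm and 8.59 degrees, less where a joint would pass 70% of its speed; a pose out of reach is approached as far as the arm can. A call with a gripper value outside its range is refused whole. The fingers move at their own pace and stop on an object; "squeeze" is the grip in N (left out, the last holds). Time passes only in rows, so rows that repeat a pose let the fingers close. It gives the time, the measured TCP pose, the force, the opening and the grip force at its end, in the units of the state.
- read_state(): the state, without advancing time (a new reading comes with each control period).
- read_camera(name): name is "scene" or "top" or "wrist"; returns (picture, depth): 400x640x3 uint8, red, green, blue; 400x640 float32, m along the optical axis (not along the pixel's ray), 0 where there is no reading.
- camera_model(name): a dict with "fx", "fy", "cx", "cy" (pixels), "distortion" ([k1, k2, p1, p2, k3] as OpenCV has them; the pictures are not rectified), "rvec" (rotation vector, rad) and "tvec" (3), from world to camera coordinates, as OpenCV has them; the wrist camera has in their place "hand_eye" (4x4, takes a point from camera to tool coordinates, whose origin is the TCP and whose axes are the flange's). Camera axes: x right, y down, z forward; pixel columns grow to the right and rows downward; lengths in m; the calibration is good to about 2 mm. A picture is of the moment at which its call begins: read the wrist's pose just before it. camera_model takes no time and is no camera call.
- finish_job(): hands the job in; it is judged then, once.
The state is a dict: "t": time; "joint_pos": joint angles; "qvel": joint speeds; "effort": joint torques, N m; "tool_pos": TCP position; "eef_rot": TCP orientation; "contact_force": force on the tool from outside, world axes, zero at the start; "wrist_torque": the same for the moment, N m; "grip_width": opening from 0.0 (shut) to 1.0 (fully open); "gripper_force": force on a finger pad.
Only numpy, scipy, OpenCV 4.12 (cv2) and the standard library are available. Lean on these libraries where they do the work, as an engineer would, in place of code of your own. Each camera call takes 0.05 s, during which the arm holds its last target. There are 200 camera calls.

## Working session

There is one attempt and no reset: what is moved stays moved. The work goes in short steps, Python scripts to look and compute and a tool call to move; the robot and the scene stay as the last step left them, time stands still between calls to the robot, and variables do not carry over. Pictures are saved under pics/ and viewed, at most 10 in all, crops included, and the job is handed in when it is done.

Besides the shell and the picture viewer there is one more tool, called after "Call:" as a command line: name --argument value ..., lists and objects as JSON in quotes. step_arm: Moves the arm, as the interface text tells. Its arguments: {"type":"object","properties":{"targets":{"type":"array","items":{"type":"array"}},"squeeze":{"type":"number"}},"required":["targets"]}

```bash
mkdir -p pics
cat > h.py <<'E'
import numpy as np, cv2
from station import *
def cam(n):
    m=camera_model(n);K=np.array([[m['fx'],0,m['cx']],[0,m['fy'],m['cy']],[0,0,1]]);d=np.array(m['distortion'])
    if 'rvec' in m:
        R=cv2.Rodrigues(np.array(m['rvec'],float))[0];t=np.array(m['tvec'],float);return K,d,R.T,-R.T@t
    s=read_state();T=np.array(m['hand_eye']);R=cv2.Rodrigues(np.array(s['eef_rot'],float))[0]
    return K,d,R@T[:3,:3],R@T[:3,3]+np.array(s['tool_pos'])
def rays(c,px):
    K,d,R,o=c;u=cv2.undistortPoints(np.array(px,float).reshape(-1,1,2),K,d)[:,0]
    return np.c_[u,np.ones(len(u))]@R.T,o
def plane(c,px,z):
    r,o=rays(c,px);return o+r*((z-o[2])/r[:,2])[:,None]
def pts(c,depth):
    v,u=np.mgrid[0:400,0:640];r,o=rays(c,np.stack([u,v],-1).reshape(-1,2))
    P=o+r*depth.reshape(-1,1);P[depth.ravel()==0]=np.nan;return P.reshape(400,640,3)
E
python3 - <<'E'
from h import *
for n in('top','scene'):
    c=cam(n);im,d=read_camera(n);np.savez('/tmp/%s.npz'%n,im=im,d=d);cv2.imwrite('pics/%s0.png'%n,im[...,::-1])
    P=pts(c,d);h=cv2.cvtColor(im,cv2.COLOR_RGB2HSV)
    for nm,lo,hi in(('red',(0,140,80),(8,255,255)),('red2',(172,140,80),(180,255,255)),('yel',(20,120,100),(35,255,255))):
        m=cv2.inRange(h,lo,hi);k,l,s,ce=cv2.connectedComponentsWithStats(m)
        for i in range(1,k):
            if s[i,4]>25:
                q=P[l==i];print(n,nm,s[i],ce[i].round(1),np.nanmedian(q,0).round(3),np.nanmax(q[:,2]).round(3))
print(read_state())
E
```

```text
top red [356 224   9   7  27] [360.1 226.2] [0.576 0.065 0.047] 0.056
top red [353 230  10   9  40] [357.4 235.3] [0.558 0.07  0.047] 0.051
top red [413 259  26  28 190] [426.9 273. ] [ 0.491 -0.046  0.088] 0.091
top yel [249  47  33  35 571] [264.8  64.5] [0.881 0.242 0.053] 0.058
top yel [357 227   6   8  36] [359.6 230.7] [0.566 0.066 0.057] 0.061
top yel [ 607  270   33   53 1442] [625.  295.4] [ 0.451 -0.414  0.043] 0.067
scene red [591  39  49  60 894] [622.5  71.5] [ 0.984 -0.207  0.365] 0.412
scene red [564  70  27  14 246] [577.2  76.2] [ 0.925 -0.165  0.354] 0.361
scene red [563  92  14  28 140] [569.3 104.7] [ 0.919 -0.17   0.31 ] 0.331
scene red [602 105   9  20  75] [605.5 112.9] [ 0.954 -0.212  0.302] 0.312
scene red [613 115  27  13 149] [627.9 120.6] [ 0.932 -0.256  0.303] 0.312
scene red [299 231  14  18 126] [304.9 238.5] [0.561 0.063 0.042] 0.048
scene red [293 246  18  35 318] [301.2 262.7] [ 0.487 -0.053  0.082] 0.09
scene red2 [606  61  14  12  46] [612.4  67. ] [ 1.028 -0.17   0.364] 0.373
scene yel [361 168  30   7 155] [375.5 170.9] [0.884 0.241 0.054] 0.056
scene yel [ 363  190   36   39 1011] [380.5 210.3] [0.755 0.07  0.045] 0.085
{'t': 0.1, 'joint_pos': array([-1.28550942e+00,  4.94115979e-01,  1.34604723e+00, -1.98005448e-05,
        1.30248772e+00, -9.54921932e-02]), 'qvel': array([-3.78153838e-05, -5.52184603e-04, -2.42415447e-03, -1.51877147e-03,
       -2.79075982e-04, -3.85631231e-04]), 'effort': array([ 2.15895168e-03, -8.83584380e+01, -3.84565973e+01,  1.00296538e-04,
        5.14745814e-03, -2.41143255e-05]), 'tool_pos': array([ 0.2321917 , -0.57993649,  0.23077046]), 'eef_rot': array([-3.08379166e+00, -5.94328540e-01,  1.87302160e-04]), 'contact_force': array([ 0.4071669,  0.7238164, -0.3577837]), 'wrist_torque': array([ 0.00892907, -0.00614935,  0.01107291]), 'gripper_force': 0.0, 'grip_width': 1.0005248050406206}
```

Run:
```python
from h import *
a=np.load('/tmp/top.npz')['im'][180:380,300:540,::-1]
cv2.imwrite('pics/topc.png',cv2.resize(a,None,fx=3,fy=3,interpolation=cv2.INTER_CUBIC))
```

```text
(no output)
```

View pics/topc.png

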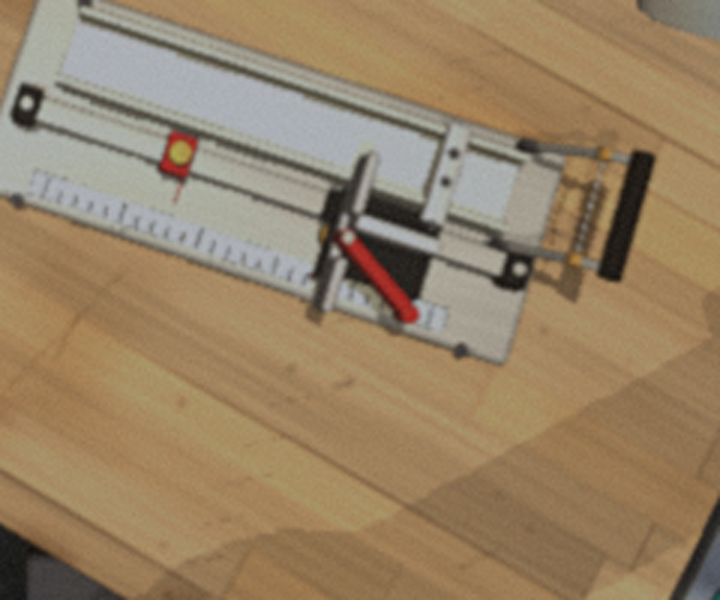

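View pics/scene0.png

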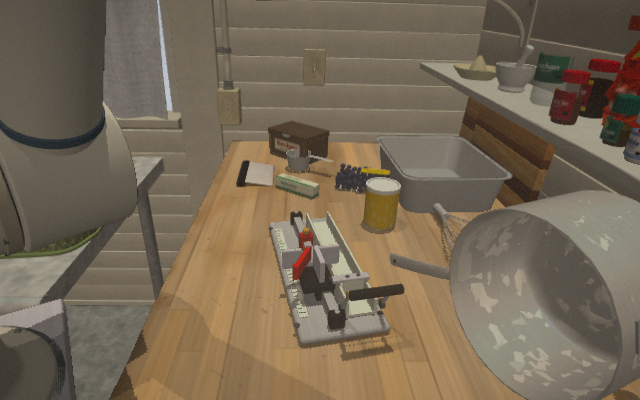

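The top view shows the rail running right to upper left, with brackets at crop (27,105) and (515,268) and the red stop with its brass screw at (180,152). The spine runs from (362,225) to (437,245), the wings from (368,155) to (320,310), and the open lever's tip is at (412,315). In the scene view the drum stands beyond the portioner at (380,205) and the butter is behind it at (297,185). Both are clear of the pull.

Run:
```python
from h import *
c=cam('top')
f=lambda x,y,z:plane(c,[[300+x/3,180+y/3]],z)[0]
a=f(27,105,.03);b=f(515,268,.03);X=(a-b)[:2];print('rail',a,b);X/=np.linalg.norm(X);Y=np.array([-X[1],X[0]])
print('yaw',np.degrees(np.arctan2(X[1],X[0])))
for n,p in dict(w1=(370,155,.086),w2=(322,310,.086),s1=(437,245,.09),s0=(362,225,.09),pin=(345,237,.088),tip=(412,315,.088),screw=(180,152,.058),grip=(627,215,.105),corn=(505,360,.008)).items():
    q=f(*p);print(n,q.round(4),'portioner axes',(X@q[:2]).round(4),(Y@q[:2]).round(4))
s=read_state();print(cv2.Rodrigues(s['eef_rot'])[0].round(3))
```

```text
rail [0.59755487 0.15809138 0.03      ] [ 0.49725557 -0.14075444  0.03      ]
yaw 71.44710361172713
w1 [ 0.5626 -0.0418  0.086 ] portioner axes 0.1394 -0.5467
w2 [ 0.4739 -0.0119  0.086 ] portioner axes 0.1395 -0.453
s1 [ 0.5107 -0.078   0.09  ] portioner axes 0.0886 -0.509
s0 [ 0.5222 -0.0352  0.09  ] portioner axes 0.1327 -0.5062
pin [ 0.5154 -0.0257  0.088 ] portioner axes 0.1396 -0.4968
tip [ 0.4711 -0.0629  0.088 ] portioner axes 0.0902 -0.4666
screw [0.5664 0.066  0.058 ] portioner axes 0.2428 -0.516
grip [ 0.5273 -0.1822  0.105 ] portioner axes -0.0049 -0.5579
corn [ 0.4404 -0.1391  0.008 ] portioner axes 0.0082 -0.4618
[[ 0.928  0.372 -0.   ]
 [ 0.372 -0.928  0.001]
 [ 0.    -0.001 -1.   ]]
```

Call:
step_arm --targets '[[-1,[0.0345,-0.0295,0],0],[-1,[0.069,-0.059,0],0],[-1,[0.1035,-0.0885,0],0],[-1,[0.138,-0.118,0],0],[-1,[0.1725,-0.1475,0],0]]'

```text
t: 0.6
tool_pos: [0.338, -0.3774, 0.2311]
eef_rot: [-3.085, -0.594, 0.0]
contact_force: [0.4, 0.4, -0.2]
grip_width: 1.001
gripper_force: 0.0
```

Call:
step_arm --targets '[[-1,[0.0345,-0.0295,0],0],[-1,[0.069,-0.059,0],0],[-1,[0.1035,-0.0885,0],0],[-1,[0.138,-0.118,0],0],[-1,[0.1725,-0.1475,0],0]]'

```text
t: 1.1
tool_pos: [0.4434, -0.1763, 0.2312]
eef_rot: [-3.085, -0.594, 0.0]
contact_force: [1.2, -1.0, -0.3]
grip_width: 1.001
gripper_force: 0.0
```

Call:
step_arm --targets '[[-1,[0.03,-0.025,0],-0.14],[-1,[0.06,-0.05,0.005],-0.28],[-1,[0.09,-0.075,0.01],-0.42],[-1,[0.117,-0.099,0.02],-0.56],[-1,[0.117,-0.099,0.03],-0.7]]'

```text
t: 1.6
tool_pos: [0.5162, -0.0394, 0.2008]
eef_rot: [-2.686, -1.628, -0.001]
contact_force: [-0.6, -0.6, 0.5]
grip_width: 1.003
gripper_force: 0.0
```

Call:
step_arm --targets '[[-1,[0,0,0],-0.1],[-1,[0,0,0],-0.166],[-1,[0,0,0],-0.166],[-1,[0,0,0],-0.166]]'

```text
t: 2.0
tool_pos: [0.5147, -0.0428, 0.2012]
eef_rot: [-2.553, -1.831, 0.0]
contact_force: [-0.5, 0.2, -0.3]
grip_width: 0.998
gripper_force: 0.0
```

Run:
```python
from h import *
c=cam('wrist');s=read_state();im,d=read_camera('wrist');np.savez('/tmp/w.npz',im=im,d=d);cv2.imwrite('pics/w0.png',im[...,::-1])
print(s['t'],s['tool_pos'],cv2.Rodrigues(s['eef_rot'])[0].round(3).tolist(),s['joint_pos'].round(2),c[3])
```

```text
2.0 [ 0.51466631 -0.04275676  0.20117275] [[0.32, 0.947, -0.0], [0.947, -0.32, 0.0], [-0.0, -0.0, -1.0]] [-0.2   0.38  1.65  0.    1.12  0.13] [0.5415571  0.0372592  0.34471082]
```

View pics/w0.png

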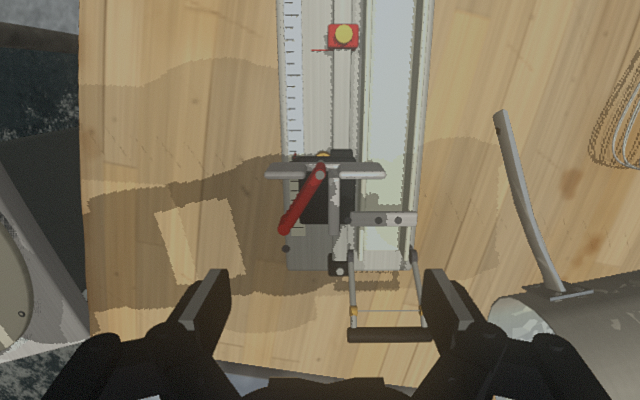

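The wrist view looks along the rail. The wing bar runs from (265,172) to (386,170), the spine is at about x 329–341 down to y 225, the lever runs from pin (320,174) to tip (284,232), and the stop is at (343,37).

Run:
```python
from h import *
z=np.load('/tmp/w.npz');im,d=z['im'],z['d'];c=cam('wrist');s=read_state()
P=pts(c,d);print(s['t'])
# portioner yaw from base/trough edges via points: use tool axes first
R=cv2.Rodrigues(s['eef_rot'])[0]
Q=(P-s['tool_pos'])@R   # tool coords
Z=P[...,2]
def rp(px,zz): return ((plane(c,px,zz)-s['tool_pos'])@R)[:,:2].round(4).tolist()
print('wing corners',rp([[265,178],[386,178],[265,163],[386,163]],.086))
print('spine end',rp([[329,222],[341,222]],.09))
print('pin,tip',rp([[320,174],[284,232]],.088))
print('screw',rp([[343,34]],.058))
m=(Z>.08)&(Z<.096);g=np.hypot(Q[...,0]-.01,Q[...,1])<.09;m&=g
h=cv2.cvtColor(im,cv2.COLOR_RGB2HSV);red=((h[...,0]<8)&(h[...,1]>140))
w=m&~red;q=Q[w]
b=q[q[:,0]>.008];print('bar',len(b),np.percentile(b[:,:2],[2,50,98],axis=0).round(4).tolist(),'slope',np.polyfit(b[:,1],b[:,0],1))
sp=q[(q[:,0]<0.0)];print('spine',len(sp),np.percentile(sp[:,:2],[2,50,98],axis=0).round(4).tolist(),'slope',np.polyfit(sp[:,0],sp[:,1],1))
# stop
rm=red&(Z<.055)&(Z>.025);q=Q[rm];print('stop red',len(q),np.percentile(q[:,:2],[2,50,98],axis=0).round(4).tolist())
sc=cv2.resize(im[140:250,240:410,::-1],None,fx=4,fy=4,interpolation=cv2.INTER_CUBIC);cv2.imwrite('pics/wc.png',sc)
v,u=np.where(rm);print(v.min(),v.max(),u.min(),u.max(),rp([[343,v.max()]],.045))
```

```text
2.05
wing corners [[0.0141, -0.0481], [0.0141, 0.0473], [0.0262, -0.0474], [0.0262, 0.0466]]
spine end [[-0.0217, 0.0025], [-0.0217, 0.0122]]
pin,tip [[0.0178, -0.0047], [-0.0315, -0.0347]]
screw [[0.1218, 0.0131]]
bar 1112 [[0.0092, -0.0464], [0.0173, 0.0039], [0.0212, 0.0443]] slope [-0.00385849  0.01693714]
spine 480 [[-0.033, -0.0386], [-0.0163, 0.0057], [-0.0008, 0.0107]] slope [0.14685193 0.00630939]
stop red 252 [[0.1148, 0.0024], [0.1228, 0.0133], [0.1299, 0.0247]]
25 216 299 357 [[-0.0343, 0.0162]]
```

View pics/wc.png

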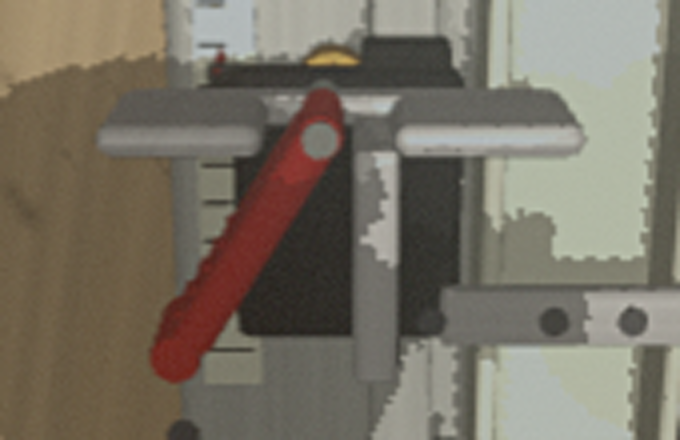

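The close view confirms the hover. The wing face edge is at crop row 156, the spine is at columns 353–398, and the lever is fully open. I'm about 1 mm off in y. Next I descend with the fingers slightly behind the wings.

Call:
step_arm --targets '[[-1,[-0.003,0.001,0.04],0],[-1,[-0.003,0.001,0.08],0],[-1,[-0.003,0.001,0.11],0],[-1,[-0.003,0.001,0.13],0],[-1,[-0.003,0.001,0.145],0]]'

```text
t: 2.55
tool_pos: [0.5142, -0.0459, 0.0548]
eef_rot: [-2.552, -1.831, 0.002]
contact_force: [0.3, 0.9, 0.7]
grip_width: 0.998
gripper_force: 0.0
```

Call:
step_arm --targets '[[-0.7,[0.001,0,0],0],[-0.7,[0.002,0,0],0],[-0.7,[0.003,0,0],0],[-0.7,[0.003,0,0],0]]' --squeeze 40

```text
t: 2.95
tool_pos: [0.5163, -0.043, 0.0572]
eef_rot: [2.55, 1.833, 0.002]
contact_force: [0.5, -0.3, 0.4]
grip_width: 0.848
gripper_force: 0.0
```

Run:
```python
from h import *
s=read_state();print(s['tool_pos'],s['contact_force'],s['grip_width'])
im,d=read_camera('wrist');cv2.imwrite('pics/w1.png',im[...,::-1])
```

```text
[ 0.51629372 -0.04304349  0.05718629] [ 0.45250759 -0.28908328  0.37412658] 0.8481893626564581
```

View pics/w1.png

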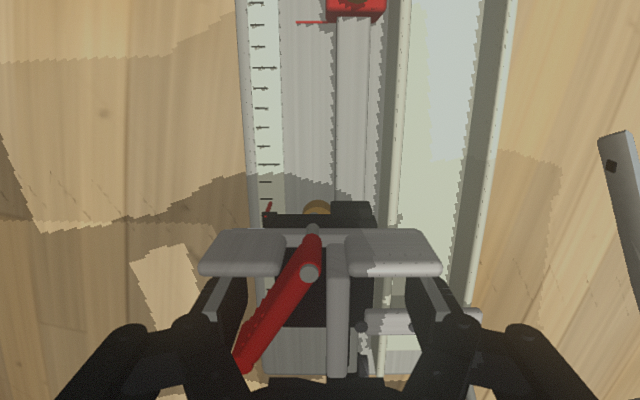

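The view shows both fingers just behind the wings (tips near (225,300) and (430,300)). The lever is still open and not loaded. Now I pull.

Call:
step_arm --targets '[[-0.7,[0.005,0,0],0],[-0.7,[0.012,0,0],0],[-0.7,[0.02,0,0],0],[-0.7,[0.03,0,0],0],[-0.7,[0.04,0,0],0]]'

```text
t: 3.5
tool_pos: [0.529, -0.0048, 0.0567]
eef_rot: [2.55, 1.833, 0.001]
contact_force: [-0.5, -5.3, 3.9]
grip_width: 0.852
gripper_force: 3.0
```

Call:
step_arm --targets '[[-0.7,[0.01,0,0],0],[-0.7,[0.02,0,0],0],[-0.7,[0.028,0,0],0],[-0.7,[0.034,0,0],0],[-0.7,[0.034,0,0],0]]'

```text
t: 4.0
tool_pos: [0.5399, 0.0277, 0.0566]
eef_rot: [2.549, 1.834, 0.001]
contact_force: [0.2, -5.2, 3.0]
grip_width: 0.85
gripper_force: 2.6
```

Run:
```python
from h import *
s=read_state();c=cam('wrist');R=cv2.Rodrigues(s['eef_rot'])[0];print(s['t'],s['tool_pos'],R.T@s['contact_force'],s['grip_width'])
im,d=read_camera('wrist');cv2.imwrite('pics/w2.png',im[...,::-1])
```

```text
4.0 [0.53993998 0.02766081 0.05664188] [-4.89741555  1.81021046 -3.00900245] 0.8501053853200368
```

View pics/w2.png

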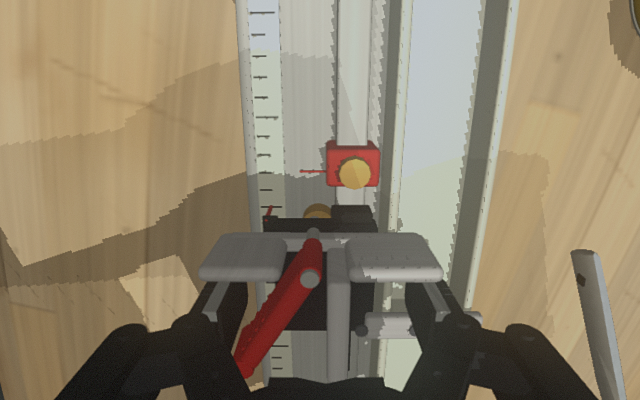

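The pusher follows, the lever is still open, and about 10 mm of gap is left between the bumper (350,210) and the stop (352,185). I'll creep forward.

Call:
step_arm --targets '[[-0.7,[0.003,0,0],0],[-0.7,[0.005,0,0],0],[-0.7,[0.007,0,0],0],[-0.7,[0.008,0,0],0],[-0.7,[0.008,0,0],0]]'

```text
t: 4.55
tool_pos: [0.5422, 0.0345, 0.0566]
eef_rot: [2.55, 1.834, 0.001]
contact_force: [0.4, -6.6, 4.7]
grip_width: 0.846
gripper_force: 2.7
```

Call:
step_arm --targets '[[-0.7,[0.001,0,0],0],[-0.7,[0.002,0,0],0],[-0.7,[0.002,0,0],0]]'

```text
t: 4.85
tool_pos: [0.5428, 0.0364, 0.0566]
eef_rot: [2.55, 1.833, 0.001]
contact_force: [-0.1, -6.3, 4.0]
grip_width: 0.854
gripper_force: 2.7
```

Not in contact yet, so I continue in small steps.

Call:
step_arm --targets '[[-0.7,[0.001,0,0],0],[-0.7,[0.002,0,0],0],[-0.7,[0.002,0,0],0]]'

```text
t: 5.15
tool_pos: [0.5434, 0.0382, 0.0566]
eef_rot: [2.55, 1.833, 0.001]
contact_force: [0.2, -6.3, 4.1]
grip_width: 0.851
gripper_force: 2.8
```

Call:
step_arm --targets '[[-0.7,[0.001,0,0],0],[-0.7,[0.002,0,0],0],[-0.7,[0.002,0,0],0]]'

```text
t: 5.45
tool_pos: [0.5437, 0.0391, 0.0566]
eef_rot: [2.55, 1.833, -0.002]
contact_force: [-2.4, -19.7, 6.0]
grip_width: 0.848
gripper_force: 9.6
```

Run:
```python
from h import *
s=read_state();R=cv2.Rodrigues(s['eef_rot'])[0];print(s['t'],s['tool_pos'],R.T@s['contact_force'],s['grip_width'])
im,d=read_camera('wrist');cv2.imwrite('pics/w3.png',im[...,::-1])
```

```text
5.45 [0.5436752  0.03905118 0.05659027] [-19.4796375    3.98628752  -5.97444406] 0.8477833679057444
```

View pics/w3.png

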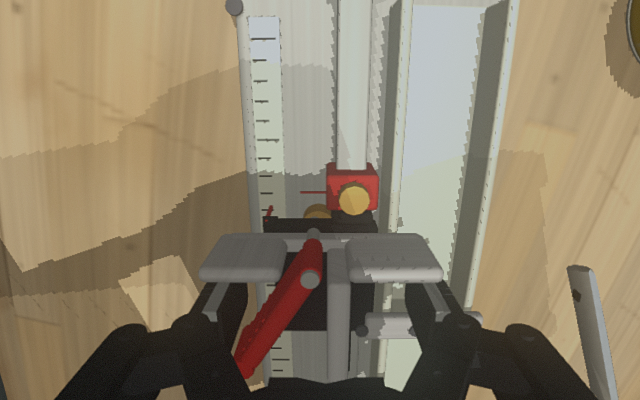

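The bumper is now against the stop (tool x force rose from 6 N to 19 N) with the lever still open. I close the fingers while holding the pull.

Call:
step_arm --targets '[[-0.4,[0,0,0],0],[-0.2,[0,0,0],0],[0,[0,0,0],0],[0.1,[0,0,0],0],[0.2,[0,0,0],0]]' --squeeze 40

```text
t: 6.0
tool_pos: [0.5436, 0.039, 0.0568]
eef_rot: [2.55, 1.833, -0.002]
contact_force: [-4.7, -18.9, 11.5]
grip_width: 0.403
gripper_force: 11.1
```

Call:
step_arm --targets '[[0.3,[0,0,0],0],[0.4,[0,0,0],0],[0.4,[0,0,0],0],[0.45,[0,0,0],0],[0.45,[0,0,0],0]]'

```text
t: 6.5
tool_pos: [0.543, 0.0392, 0.0566]
eef_rot: [2.55, 1.834, -0.003]
contact_force: [-6.1, -18.0, 10.7]
grip_width: 0.272
gripper_force: 11.2
```

Call:
step_arm --targets '[[0.55,[0,0,0],0],[0.6,[0,0,0],0],[1,[0,0,0],0],[1,[0,0,0],0],[1,[0,0,0],0]]' --squeeze 60

```text
t: 7.0
tool_pos: [0.5434, 0.0392, 0.0567]
eef_rot: [2.55, 1.833, -0.002]
contact_force: [-4.6, -17.6, 12.6]
grip_width: 0.213
gripper_force: 62.2
```

Call:
step_arm --targets '[[1,[0,0,0],0],[1,[0,0,0],0],[1,[0,0,0],0]]'

```text
t: 7.3
tool_pos: [0.5434, 0.0392, 0.0567]
eef_rot: [2.55, 1.833, -0.002]
contact_force: [-3.6, -17.5, 12.0]
grip_width: 0.21
gripper_force: 62.2
```

Run:
```python
from h import *
s=read_state();R=cv2.Rodrigues(s['eef_rot'])[0];print(s['t'],s['tool_pos'],R.T@s['contact_force'],s['grip_width']*85,s['gripper_force'])
im,d=read_camera('wrist');cv2.imwrite('pics/w4.png',im[...,::-1])
```

```text
7.3 [0.5433623  0.03920122 0.05672765] [-17.78536215   2.17468479 -12.00482165] 17.827217421932158 62.16472583488212
```

View pics/w4.png

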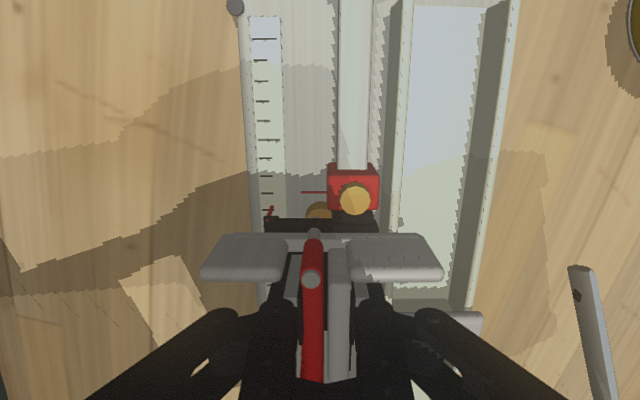

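The lever lies flat along the spine (column 313 beside 340), the fingers are clamped on both, and the bumper is still on the stop. Readings are steady, so I'm handing it in.

```bash
python3 -c "
from station import *
print(finish_job())"
```

```text
the job is handed in; nothing more can be done
None
```

I pulled the pusher back to the red stop with the lever still open, then squeezed the lever shut, and handed the job in at about 7.4 s, still gripping rest and lever together at 62 N. The butter and drum were well clear of the arm's path; the judge's verdict was not shown.

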